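Third hand: turn the bent bracket and press it on the sprung stop

TASK

Turn the bent bracket so that the flat outer face of its long leg, instead of the short one, meets the sprung stop, and with the bracket standing upright on the table, flush against the pad and centred on it, press the pad in until the tip of its pointer stands between the two scribed lines. Never drive the pad in to the end of its travel, and leave everything else where it is. Keep that steady push for at least two seconds and finish still holding the bracket there, for a colleague to fasten it.

Things in the scene. Friction and masses are not known exactly. Their poses are not given: they have to be found in the camera images.
- bracket_leg (a point): Loose bent bracket, an L of 8 mm aluminium plate stood on edge (L seen from above), 80 mm high, 0.25 kg. Point: centre of its long leg (100 mm, two screw holes low down), mid-thickness, 40 mm above its foot. Axes: x = outward normal of the long leg's outer face (4 mm from this point), away from the short leg; y along the long leg, towards the bend; z up. Can be pinched from above across either leg.
- bracket_tail (a point): Middle of the free end of the bracket's short leg (70 mm long, 8 mm thick), half-way up: 66 mm to -x and 46 mm to +y of bracket_leg; same axes. The short leg's outer face looks to +y; at the start it is that face which looks roughly the way the pad slides in. Bend radius 12 mm outside.
- pad_face (a point): Centre of the front face of the stop's steel pad, 110 wide, 24 high, 12 to 36 mm above the table; moves with the pad. x points into the stop (the way the pad slides in), y along the face, z up. Bracket seated: axes parallel to these, bracket_leg at x = -4, y = 0, z = +16 mm. The stop is fixed and at most 36 mm high, so fingers above that pass over it; its base (160 mm wide) begins 28 mm behind the face at rest.
- pad (a joint): How far the pad is pushed in, m: 0 at rest, end of travel 0.024 (past 0.022 counts as the end). Spring 0.9 N per mm. The dark pointer tongue on the pad moves with it over the block behind; its tip is on the near scribed line at 0.006, on the far one at 0.016 (5 to 14 N), midway at 0.011 (10 N).
- hammer: Bystander, to be left alone: chipping hammer lying flat, 150 x 183 mm, 23 mm high; origin at the centre of its underside.
- flat_bar: Bystander, to be left alone: dark flat steel bar lying flat, 55 x 150 mm, 10 mm thick; origin at the centre of its underside.
- tape_measure: Bystander, to be left alone: tape measure, 72 x 79 mm, 36 mm high; origin at the centre of its underside.
- tape_roll: Bystander, to be left alone: roll of masking tape lying flat, 100 mm across, 24 mm high; origin at the centre of its underside.
- tin: Bystander, to be left alone: round lidded tin, 69 mm across, 46 mm high; origin at the centre of its underside.
- magnet: Bystander, to be left alone: triangular welding magnet lying flat, 81 x 81 mm, 15 mm thick; origin at the centre of its underside.

How it is judged:
By the outcome, as a careful person would: the job done as asked, in the order asked, and still so for the second after the job is handed in, while the arm keeps its last pose, push and grip.
It also fails if it takes over 42 s, if anything falls off the work surface, if the arm or the gripper's body presses on something with over 40 N, if the wrist force passes 120 N, or if a joint passes its speed limit or range.

ROBOT

A 6-joint arm with a two-finger parallel gripper is mounted at the origin on a cart in front of the work surface, level with it; the furniture and walls round the work are solid. World frame = base frame: x ahead of the robot, y to its left, z up, the work surface at z = 0. Lengths are in mm, angles in rad, forces in N, time in s.
With the tool pointing down it reaches from about 325 to 925 mm from the base axis. Payload 3.1 kg.
Tool frame: the origin (TCP) lies midway between the tips of the shut fingers; the grasp point (between the pads) lies 19 mm behind it; z points along the fingers, y is the direction in which the jaws open and shut (so a half turn about z gives the same grasp; the last joint's range is limited). The gripper opens to 85 mm and grips with 20 to 120 N. Pads are 22 mm wide; open, the fingers measure 114 mm over their backs; the gripper's body (76 mm by 85 mm) begins 54 mm behind the grasp point. The pads swing forward as they close: fully open they stand 13 mm farther back than shut.
Start: joints at [-0.112, 0.217, 1.613, -0, 1.311, -0.112], TCP at [625.011, 0.021, 231.3] pointing down, gripper open.
Joint ranges: [-2.75, 2.75], [-0.78, 2.1], [0.31, 2.55], [-1.13, 4.27], [0.13, 2.63], [-2.58, 2.58]. Speed limits (rad/s): [2.79, 2.79, 3.14, 3.14, 3.14, 3.14].

INTERFACE

Orientations are given as a unit quaternion [w, x, y, z].
In Python, from workcell import env, vision, finish_job gives the robot as it stands. The module is installed in compiled form; this text tells all that it offers.
- The arm moves only by the tool arm_command, never from a script. Its argument "commands" is text: rows parted by semicolons, each of 6 numbers parted by spaces: the shift along the tool's x, y, z scaled (see below), then the turn, a rotation vector about the tool's x, y, z scaled (see below). In form: dx dy dz rx ry rz; .... A call has 1 to 10 rows; each row shifts and turns the commanded pose from where the row before left it, along the tool's axes as they then stand; what a row does not reach is not made up. The controller multiplies each number of a shift by 0.03 m and each number of a turn by 4 degrees. A row lasts 1/10 s, in which the tool goes at most 50 mm and 8.59 degrees, less where a joint would pass 70% of its speed; a pose out of reach is approached as far as the arm can. A call with a number of a shift or a turn outside -1 to 1 is refused whole. A call with a gripper value outside its range is refused whole. "claw" is the closure, from -1 (fully open) to 1 (shut), set as the call begins (left out, the last holds). The fingers move at their own pace and stop on an object; "grip_force" is the grip in N (left out, the last holds). Time passes only in rows, so rows that do not move let the fingers close. It gives the time, the measured TCP pose, the force and the opening at its end, in the units of the state.
- env.observe(): the state, without advancing time (a new reading comes with each control period).
- vision.get_image(name): name is "scene" or "top" or "wrist"; returns (picture, depth): 480x640x3 uint8, red, green, blue; 480x640 float32, mm along the optical axis (not along the pixel's ray), 0 where there is no reading.
- vision.camera_model(name): a dict with "camera_matrix" (3x3 intrinsics, pixels), "extrinsics" (4x4, takes a point from world to camera coordinates); the wrist camera has in their place "hand_eye" (4x4, takes a point from camera to tool coordinates, whose origin is the TCP and whose axes are the flange's). Camera axes: x right, y down, z forward; pixel columns grow to the right and rows downward; lengths in mm; the calibration is good to about 2 mm. A picture is of the moment at which its call begins: read the wrist's pose just before it. camera_model takes no time and is no camera call.
- finish_job(): hands the job in, once; it reports no verdict.
The state is a dict: "time_s": time; "joints": joint angles; "qd": joint speeds; "effort": joint torques, N m; "eef_pos": TCP position; "tool_rot": TCP orientation; "force": force on the tool from outside, world axes, zero at the start; "moment": the same for the moment, N m; "width": opening from 0.0 (shut) to 1.0 (fully open).
Only numpy, scipy, OpenCV 4.12 (cv2) and the standard library are available. Lean on these libraries where they do the work, as an engineer would, in place of code of your own. Each camera call takes 0.05 s, during which the arm holds its last target.

## Working session

There is one attempt and no reset: what is moved stays moved. The work goes in short steps, Python scripts to look and compute and a tool call to move; the robot and the scene stay as the last step left them, time stands still between calls to the robot, and variables do not carry over. Pictures are saved under pics/ and viewed, and the job is handed in when it is done.

Besides the shell and the picture viewer there is one more tool, called after "Request:" in YAML: its name, and indented under it one key for each argument. arm_command: Moves the arm, as the interface text tells. Its arguments: {"type":"object","properties":{"commands":{"type":"string"},"claw":{"type":"number"},"grip_force":{"type":"number"}},"required":["commands"]}

```bash
mkdir -p pics; python3 - <<'E'
from workcell import env, vision
import cv2,numpy as np
s=env.observe();print(s)
for n in("top","scene"):
    p,d=vision.get_image(n);cv2.imwrite(f"pics/{n}0.png",p[:,:,::-1]);np.savez(f"{n}0.npz",p=p,d=d)
    print(vision.camera_model(n))
print(vision.camera_model("wrist"))
E
```

```text
{'time_s': 0.0, 'joints': array([-1.12172381e-01,  2.17776437e-01,  1.61491780e+00,  1.20235560e-06,
        1.31128199e+00, -1.12202374e-01]), 'qd': array([ 6.47681350e-04, -6.23817286e-04, -1.07856485e-03,  2.85521491e-03,
        1.50823797e-05, -5.77945394e-04]), 'effort': array([-2.90135131e-04, -3.96841800e+01, -3.03850436e+01, -2.80225659e-04,
        9.87685227e-03,  9.68610237e-06]), 'eef_pos': array([6.24195841e+02, 1.30381534e-01, 2.29962968e+02]), 'tool_rot': array([-0.00093213,  0.70709578,  0.70711677, -0.00074263]), 'force': array([-0.24647123, -0.04795524,  0.16572296]), 'moment': array([ 0.03278973, -0.00472158,  0.02252784]), 'width': 1.0032691149938564}
{'camera_matrix': array([[602.62241084,   0.        , 317.50146279],
       [  0.        , 602.62241084, 241.07400298],
       [  0.        ,   0.        ,   1.        ]]), 'extrinsics': array([[-1.90545882e-02, -9.99775366e-01, -9.28116068e-03,
        -1.25097926e+01],
       [-9.96805067e-01,  1.97165104e-02, -7.74010199e-02,
         6.22923247e+02],
       [ 7.75666251e-02,  7.77666343e-03, -9.96956841e-01,
   
[... 465 characters left out ...]
,
       [ 4.25341165e-01,  6.70381771e-01, -6.08007544e-01,
         9.07934455e+02],
       [ 0.00000000e+00,  0.00000000e+00,  0.00000000e+00,
         1.00000000e+00]])}
{'camera_matrix': array([[385.78375412,   0.        , 319.61170233],
       [  0.        , 385.78375412, 237.71995886],
       [  0.        ,   0.        ,   1.        ]]), 'hand_eye': array([[-7.02209178e-04, -9.60395318e-01, -2.78640161e-01,
         7.21356241e+01],
       [ 9.99999583e-01, -8.37028258e-04,  3.64876099e-04,
         3.62918212e-01],
       [-5.83654986e-04, -2.78639789e-01,  9.60395506e-01,
        -1.41869168e+02],
       [ 0.00000000e+00,  0.00000000e+00,  0.00000000e+00,
         1.00000000e+00]])}
```

View pics/top0.png

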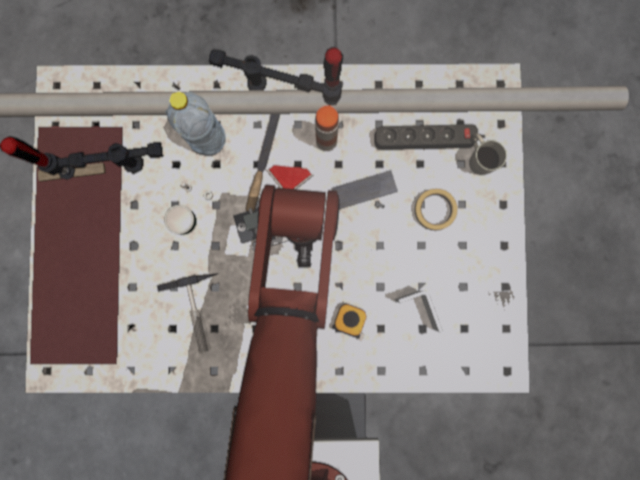

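View pics/scene0.png

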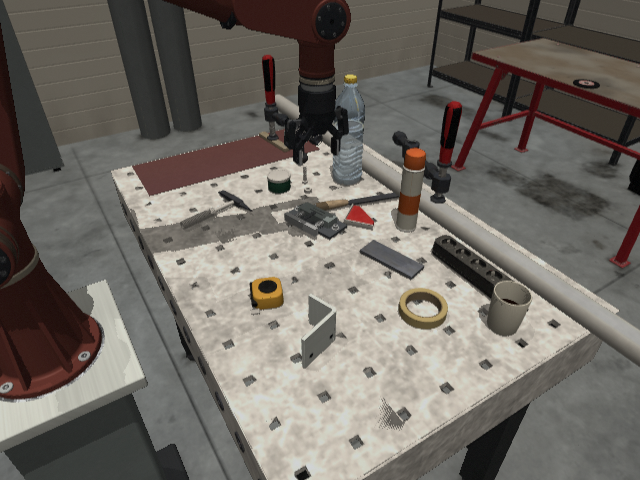

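```bash
python3 - <<'E'
from workcell import env, vision
import cv2,numpy as np
p,d=vision.get_image("wrist");cv2.imwrite("pics/wrist0.png",p[:,:,::-1]);np.savez("wrist0.npz",p=p,d=d)
t=np.load("top0.npz")["p"][:,:,::-1]; s=np.load("scene0.npz")["p"][:,:,::-1]
a=cv2.resize(t[260:360,340:460],(480,400),interpolation=cv2.INTER_CUBIC)
b=cv2.resize(s[190:260,270:370],(800,560),interpolation=cv2.INTER_CUBIC)
c=cv2.resize(s[280:380,280:360],(320,400),interpolation=cv2.INTER_CUBIC)
cv2.imwrite("pics/br.png",np.hstack([a,c]));cv2.imwrite("pics/stop.png",b)
E
```

```text
(no output)
```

View pics/wrist0.png

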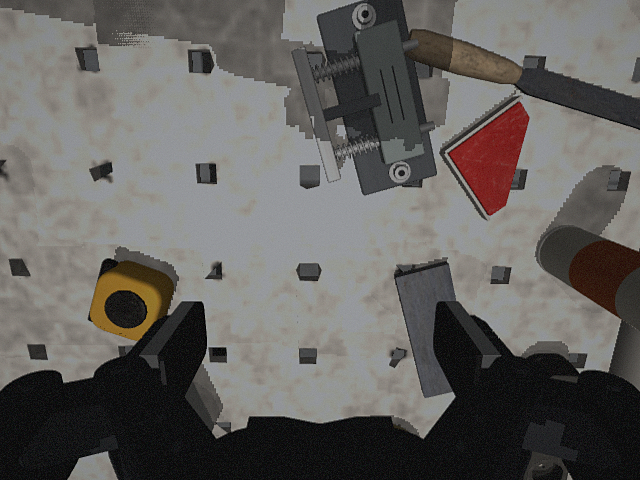

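View pics/br.png

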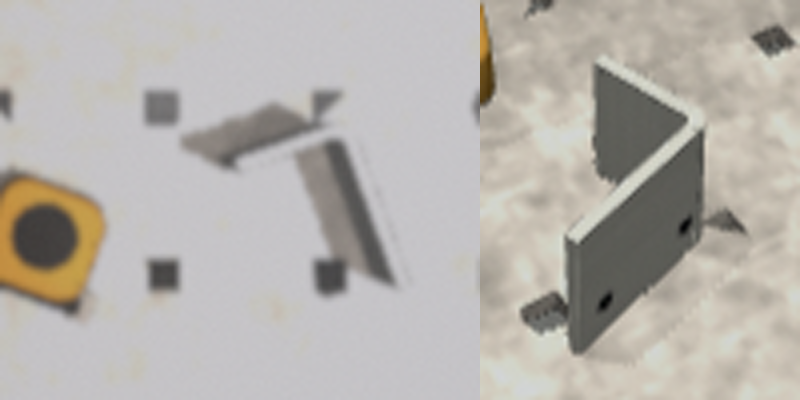

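View pics/stop.png

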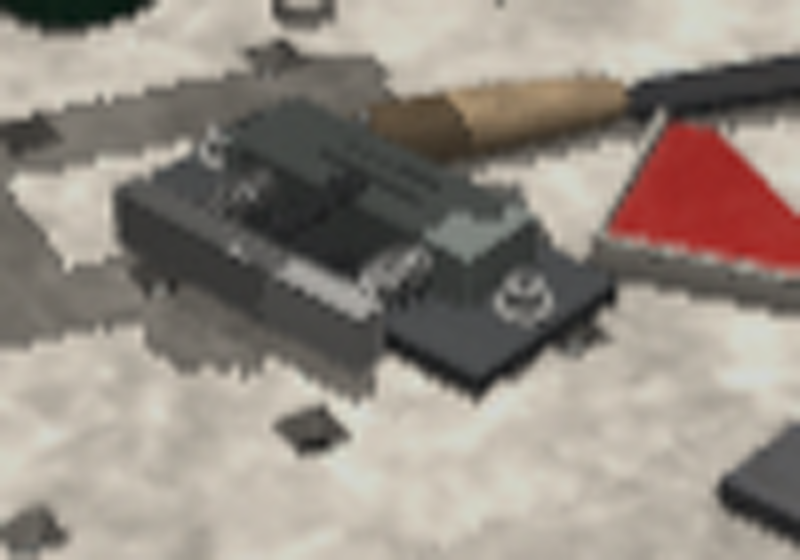

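```bash
cat > h.py <<'E'
import numpy as np,cv2
from scipy.spatial.transform import Rotation as R
from workcell import env,vision
def T_wc(name,s=None):
    """camera->world, K"""
    m=vision.camera_model(name);K=m["camera_matrix"]
    if name!="wrist": return np.linalg.inv(m["extrinsics"]),K
    q=s["tool_rot"];T=np.eye(4);T[:3,:3]=R.from_quat([q[1],q[2],q[3],q[0]]).as_matrix();T[:3,3]=s["eef_pos"]
    return T@m["hand_eye"],K
def cloud(d,T,K):
    v,u=np.mgrid[:d.shape[0],:d.shape[1]]
    c=np.stack([(u-K[0,2])/K[0,0]*d,(v-K[1,2])/K[1,1]*d,d],-1)
    w=c@T[:3,:3].T+T[:3,3];w[d<=0]=np.nan;return w
def plane(uv,z,T,K):
    uv=np.atleast_2d(uv).astype(float)
    r=np.c_[(uv-[K[0,2],K[1,2]])/[K[0,0],K[1,1]],np.ones(len(uv))]@T[:3,:3].T
    o=T[:3,3];return o+r*((z-o[2])/r[:,2])[:,None]
E
python3 - <<'E'
from h import *
s=env.observe()
for n in("top","scene","wrist"):
    T,K=T_wc(n,s);d=np.load(n+"0.npz")["d"].astype(float);w=cloud(d,T,K)
    np.save(n+"w.npy",w)
    # table height bias
    f=np.abs(w[...,2])<8;print(n,np.nanmedian(w[f][:,2]))
w=np.load("topw.npy")
m=np.zeros((480,640),bool);m[270:345,375:450]=True
P=w[m&(w[...,2]>60)];print("top br",len(P),P.min(0),P.max(0))
w=np.load("scenew.npy");m[:]=0;m[280:380,280:360]=1
P=w[m&(w[...,2]>15)];print("scene br",len(P),P.min(0),P.max(0))
P=w[m&(w[...,2]>76)];print(len(P),np.round(P[::6],0).tolist())
w=np.load("wristw.npy");m[:]=0;m[30:200,285:350]=1
P=w[m&(w[...,2]>29)];print("pad",len(P),P.min(0),P.max(0))
z=np.nan_to_num(w[...,2]);cv2.imwrite("pics/wz.png",np.clip(cv2.resize(z[0:210,270:450],(720,840))*6,0,255)[:600])
E
```

```text
top -1.1822697926920682
scene -2.0834951910881045
wrist -3.0071737260042255
top br 312 [ 406.60650106 -302.23966621   60.35772411] [ 499.75953327 -205.83836485   87.17635747]
scene br 1449 [ 403.50090303 -304.03791008   15.00654397] [498.53302965 -93.4755521   82.86139844]
314 [[478.0, -207.0, 79.0], [481.0, -213.0, 80.0], [479.0, -216.0, 81.0], [477.0, -216.0, 78.0], [475.0, -216.0, 77.0], [483.0, -225.0, 80.0], [482.0, -227.0, 80.0], [481.0, -229.0, 79.0], [478.0, -229.0, 78.0], [487.0, -236.0, 79.0], [484.0, -238.0, 80.0], [482.0, -241.0, 81.0], [492.0, -247.0, 80.0], [491.0, -249.0, 80.0], [489.0, -251.0, 80.0], [490.0, -254.0, 80.0], [489.0, -259.0, 81.0], [488.0, -257.0, 77.0], [495.0, -268.0, 83.0], [494.0, -268.0, 81.0], [487.0, -269.0, 81.0], [485.0, -271.0, 81.0], [482.0, -272.0, 80.0], [478.0, -272.0, 80.0], [474.0, -274.0, 81.0], [472.0, -274.0, 79.0], [483.0, -278.0, 77.0], [478.0, -279.0, 78.0], [476.0, -279.0, 76.0], [471.0, -280.0, 78.0], [465.0, -282.0, 80.0], [461.0, -282.0, 80.0], [456.0, -282.0, 80.0], [453.0, -284.0, 81.0], [448.0, -284.0, 81.0], [446.0, -285.0, 80.0], [443.0, -286.0, 80.0], [437.0, -288.0, 83.0], [435.0, -288.0, 81.0], [446.0, -291.0, 77.0], [441.0, -292.0, 79.0], [436.0, -293.0, 80.0], [432.0, -293.0, 80.0], [428.0, -292.0, 79.0], [423.0, -294.0, 81.0], [420.0, -292.0, 79.0], [415.0, -294.0, 81.0], [425.0, -298.0, 78.0], [420.0, -298.0, 79.0], [419.0, -298.0, 77.0], [414.0, -299.0, 78.0], [411.0, -300.0, 78.0], [412.0, -302.0, 77.0]]
pad 2310 [601.65066606  25.8069493   29.02088678] [649.09645228 132.60139674  37.633561  ][ WARN:0@1.139] global loadsave.cpp:1063 imwrite_ Unsupported depth image for selected encoder is fallbacked to CV_8U.
```

View pics/wz.png

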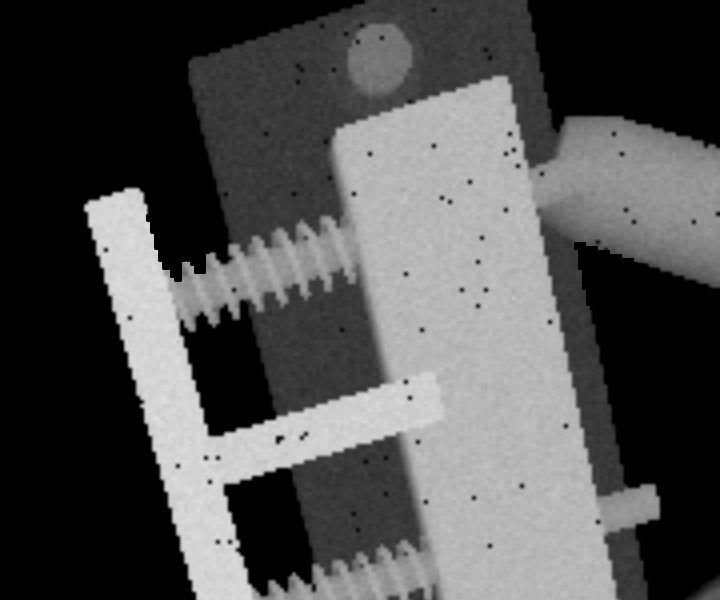

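```bash
python3 - <<'E'
from h import *
s=env.observe();T,K=T_wc("wrist",s)
w=np.load("wristw.npy");z=np.nan_to_num(w[...,2])
m=np.zeros((480,640),np.uint8);m[30:200,285:350]=z[30:200,285:350]>28
m=cv2.medianBlur(m,3)
n,l,st,c=cv2.connectedComponentsWithStats(m);k=l==l[115,317];print(st[l[115,317]])
vs,L,Rt=[],[],[]
for v in range(40,195):
    u=np.where(k[v])[0]
    if len(u):vs.append(v);L.append(u[0]-.5);Rt.append(u[-1]+.5)
vs=np.array(vs);L=np.array(L);print(vs.min(),vs.max(),L[0],L[-1])
g=(vs>60)&(vs<178);p=np.polyfit(vs[g],L[g],1);print("resid",np.std(L[g]-np.polyval(p,vs[g])))
e=plane([[np.polyval(p,50),50],[np.polyval(p,182),182]],36,T,K);print(e)
dv=e[0]-e[1];print("len",np.linalg.norm(dv),"yaw of y axis",np.degrees(np.arctan2(dv[1],dv[0])))
# pad strip points via plane
vv,uu=np.where(k&True);P=plane(np.c_[uu,vv],36,T,K)[:,:2]
yaw=np.arctan2(dv[1],dv[0])-np.pi/2;X=np.array([np.cos(yaw),np.sin(yaw)]);Y=np.array([-X[1],X[0]])
a=P@X;b=P@Y;a0=e[0,:2]@X
g=(a-a0<9);print("yaw",np.degrees(yaw),"face a",a0,"b range",b[g].min(),b[g].max(),"a min",np.percentile(a-a0,[0,1,50]))
bc=(b[g].min()+b[g].max())/2;print("pad centre",a0*X+bc*Y, "tongue b", np.median(b[a-a0>15])-bc, "tip a",(a-a0).max())
# bracket from scene & top depth
for nme,box in(("scene",(280,380,280,360)),("top",(270,345,375,450))):
    W=np.load(nme+"w.npy");M=np.zeros((480,640),bool);M[box[0]:box[1],box[2]:box[3]]=1
    P=W[M&(W[...,2]>72)&(W[...,2]<90)]
    mm=P[:,1]<-280 if nme=="scene" else P[:,1]<-279
    LL=P[(P[:,0]<470)&mm];SS=P[P[:,1]>-262]
    for nm,Q in(("long",LL),("short",SS)):
        ln=cv2.fitLine(Q[:,:2].astype(np.float32),cv2.DIST_HUBER,0,.01,.01).ravel()
        print(nme,nm,len(Q),ln,np.degrees(np.arctan2(ln[1],ln[0])),Q[:,:2].mean(0),Q.min(0),Q.max(0))
E
```

```text
[ 291   47   59  135 2327]
47 181 300.5 328.5
resid 0.29446818199601893
[[601.26547998 130.15812697  36.        ]
 [631.61149479  25.26629042  36.        ]]
len 109.19330561554332 yaw of y axis 106.13556289768077
yaw 16.135562897680767 face a 613.7521025229023 b range -151.44984920129866 -42.365218357215205 a min [2.81842096e-04 1.36006642e-01 7.03022485e+00]
pad centre [616.50613378  77.47838707] tongue b 0.2001396691515822 tip a 34.74487614772568
scene long 184 [ 9.5358020e-01  3.0113912e-01  4.3538464e+02 -2.9216180e+02] 17.526031 [ 434.29247348 -291.51297725] [ 404.38033786 -303.07756096   72.16394946] [ 469.42921898 -280.48682422   82.5781488 ]
scene short 144 [ 3.2180202e-01 -9.4680697e-01  4.8223117e+02 -2.3374493e+02] -71.228065 [ 483.54834292 -235.23934535] [ 472.33527244 -261.92345393   72.02463975] [ 497.21592831 -207.2156941    82.18807451]
top long 111 [ 9.5659661e-01  2.9141530e-01  4.3702982e+02 -2.8896045e+02] 16.942707 [ 436.31815747 -289.39471605] [ 406.60650106 -302.23966621   72.16452058] [ 469.96682463 -279.16796868   87.17635747]
top short 97 [ 3.1895280e-01 -9.4777060e-01  4.8705707e+02 -2.3418452e+02] -71.4004 [ 487.03462221 -234.54459278] [ 475.84891967 -261.90901996   72.83361949] [ 499.75953327 -205.83836485   86.9747145 ]
```

Request:
arm_command:
  commands: "-0.95 -0.57 0 0 0 0;-0.95 -0.57 0 0 0 0;-0.95 -0.57 0 0 0 0;-0.95 -0.57 0 0 0 0;-0.95 -0.57 0 0 0 0;-0.95 -0.57 0 0 0 0;-0.95 -0.57 0 0 0 0;-0.95 -0.57 0 0 0 0;-0.95 -0.57 0 0 0 0;-0.95 -0.57 0 0 0 0"
  claw: -1

```text
time_s: 1.15
eef_pos: [452.9, -285.8, 230.9]
tool_rot: [-0.0, 0.707, 0.707, -0.0]
force: [0.8, 0.1, -1.2]
width: 1.001
```

Request:
arm_command:
  commands: "0 0 0 0 0 1;0 0 0 0 0 1;0 0 0 0 0 1;0 0 0 0 0 1;0 0 0 0 0 1;0 0 0 0 0 1;0 0 0 0 0 1;0 0 0 0 0 1;0 0 0 0 0 1;0 0 0 0 0 1"

```text
time_s: 2.15
eef_pos: [453.8, -284.8, 230.9]
tool_rot: [-0.0, 0.907, 0.421, -0.0]
force: [-0.1, 0.3, -0.2]
width: 1.002
```

Request:
arm_command:
  commands: "0 0 0 0 0 1;0 0 0 0 0 1;0 0 0 0 0 1;0 0 0 0 0 1;0 0 0 0 0 1;0 0 0 0 0 1;0 0 0 0 0 1;0 0 0 0 0 1;0 0 0 0 0 0"

```text
time_s: 3.05
eef_pos: [453.8, -284.8, 230.9]
tool_rot: [-0.0, 0.988, 0.156, -0.0]
force: [-0.1, 0.1, 0.2]
width: 1.001
```

```bash
python3 - <<'E'
from h import *
s=env.observe();p,d=vision.get_image("wrist");cv2.imwrite("pics/wrist1.png",p[:,:,::-1]);np.savez("wrist1.npz",p=p,d=d)
T,K=T_wc("wrist",s);w=cloud(d.astype(float),T,K);np.save("wrist1w.npy",w)
print(s["time_s"],s["eef_pos"],s["tool_rot"],s["joints"])
E
```

```text
3.05 [ 453.76576001 -284.77833152  230.90730248] [-2.82293585e-04  9.87678333e-01  1.56497157e-01 -2.67842487e-04] [-6.91480871e-01  2.73666227e-02  1.82379631e+00 -2.99234013e-05
  1.29120747e+00  5.65037489e-01]
```

View pics/wrist1.png

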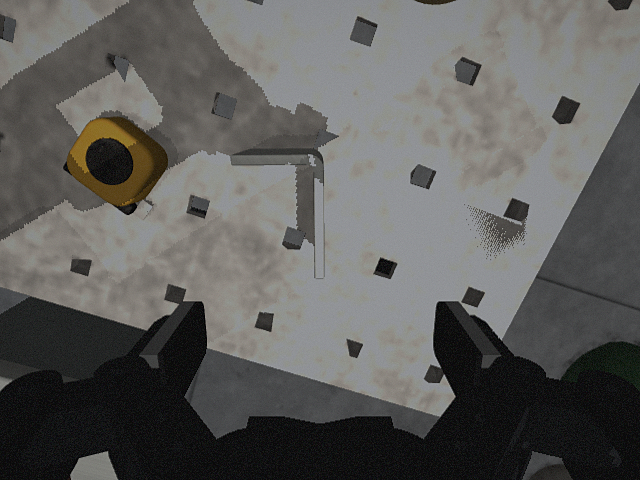

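```bash
python3 - <<'E'
from h import *
w=np.load("wrist1w.npy")
P=w[120:290,220:340].reshape(-1,3);P=P[np.nan_to_num(P[:,2])>70];print(len(P),np.percentile(P[:,2],[5,50,95]))
rect=cv2.minAreaRect(P[:,:2].astype(np.float32));print(rect)
uv=np.argwhere(np.nan_to_num(w[...,2])>70);uv=uv[(uv[:,0]>120)&(uv[:,0]<290)&(uv[:,1]>220)&(uv[:,1]<340)]
T,K=T_wc("wrist",env.observe());Q=plane(uv[:,::-1],80,T,K)[:,:2]
ang=np.radians(18)
for it in range(3):
    Y=np.array([np.cos(ang),np.sin(ang)]);X=np.array([Y[1],-Y[0]])
    a=Q@X;b=Q@Y
    g=(b<b.max()-18);ln=cv2.fitLine(Q[g].astype(np.float32),cv2.DIST_HUBER,0,.01,.01).ravel();ln*=np.sign(ln[0]);ang=np.arctan2(ln[1],ln[0])
print("y axis deg",np.degrees(ang),"thick",np.ptp(np.percentile(a[g],[1,99])),"len",np.ptp(b),"a len",np.ptp(a))
c=(a[g].max()+a[g].min())/2*X+(b.max()+b.min())/2*Y;print("centre",c)
E
```

```text
2141 [77.67338888 79.08265549 80.26061606]
((464.2672424316406, -267.0391845703125), (119.75868225097656, 57.08037185668945), 52.698936462402344)
y axis deg 18.115305 thick 7.503103655081361 len 99.11324551443789 a len 68.8943590259612
centre [ 455.85295502 -281.70328035]
```

Request:
arm_command:
  commands: "-0.3 -0.077 0.5 0 0 0;0 0 0.8 0 0 0;0 0 0.8 0 0 0;0 0 0.8 0 0 0;0 0 0.8 0 0 0;0 0 0.8 0 0 0;0 0 0.7 0 0 0;0 0 0.5 0 0 0;0 0 0.4 0 0 0;0 0 0.1 0 0 0"

```text
time_s: 4.1
eef_pos: [444.0, -284.9, 43.9]
tool_rot: [-0.001, 0.988, 0.157, -0.001]
force: [-0.5, 0.1, 0.6]
width: 1.001
```

Request:
arm_command:
  commands: "0 0 0 0 0 0;0 0 0 0 0 0;0 0 0 0 0 0;0 0 0 0 0 0;0 0 0 0 0 0;0 0 0 0 0 0;0 0 0 0 0 0;0 0 0 0 0 0"
  claw: 1
  grip_force: 70

```text
time_s: 4.9
eef_pos: [445.2, -285.9, 45.9]
tool_rot: [0.0, 0.988, 0.157, 0.0]
force: [-0.8, 0.6, 3.4]
width: 0.083
```

Request:
arm_command:
  commands: "0 0 -0.3 0 0 0;0 0 -0.5 0 0 0;0 0 -0.7 0 0 0;0 0 -0.7 0 0 0;0 0 -0.3 0 0 0;0 0 0 0 0 0"

```text
time_s: 5.5
eef_pos: [445.8, -286.5, 122.4]
tool_rot: [0.002, 0.988, 0.156, 0.001]
force: [1.4, 0.5, -3.3]
width: 0.088
```

Request:
arm_command:
  commands: "0.8 -0.94 0 0 0 0;0.8 -0.94 0 0 0 0;0.8 -0.94 0 0 0 0;0.8 -0.94 0 0 0 0;0.8 -0.94 0 0 0 0;0.8 -0.94 0 0 0 0;0.8 -0.94 0 0 0 0;0.8 -0.94 0 0 0 0;0.8 -0.94 0 0 0 0;0.8 -0.94 0 0 0 0"

```text
time_s: 6.5
eef_pos: [584.8, 58.3, 118.5]
tool_rot: [-0.0, 0.988, 0.156, -0.002]
force: [0.9, -0.3, -3.9]
width: 0.081
```

Request:
arm_command:
  commands: "0 0 0 0 0 -1;0 0 0 0 0 -1;0 0 0 0 0 -1;0 0 0 0 0 -1;0 0 0 0 0 -1;0 0 0 0 0 -1;0 0 0 0 0 -1;0 0 0 0 0 -1;0 0 0 0 0 -1;0 0 0 0 0 -1"

```text
time_s: 7.5
eef_pos: [584.4, 56.8, 118.4]
tool_rot: [-0.001, 0.874, 0.486, -0.001]
force: [0.2, -0.1, -2.8]
width: 0.079
```

Request:
arm_command:
  commands: "0 0 0 0 0 -1;0 0 0 0 0 -1;0 0 0 0 0 -1;0 0 0 0 0 -1;0 0 0 0 0 -1;0 0 0 0 0 -1;0 0 0 0 0 -1;0 0 0 0 0 -1;0 0 0 0 0 -1;0 0 0 0 0 -1"

```text
time_s: 8.5
eef_pos: [584.5, 56.8, 118.4]
tool_rot: [-0.001, 0.655, 0.756, -0.001]
force: [-0.3, -0.7, -2.9]
width: 0.085
```

Request:
arm_command:
  commands: "0 0 0 0 0 -1;0 0 0 0 0 -1;0 0 0 0 0 0;0 0 0 0 0 0"

```text
time_s: 8.9
eef_pos: [585.0, 56.8, 119.1]
tool_rot: [-0.001, 0.602, 0.798, -0.001]
force: [-0.0, -0.1, -2.9]
width: 0.085
```

```bash
python3 - <<'E'
from h import *
s=env.observe();p,d=vision.get_image("wrist");cv2.imwrite("pics/wrist2.png",p[:,:,::-1])
T,K=T_wc("wrist",s);w=cloud(d.astype(float),T,K);np.save("wrist2w.npy",w);np.save("T2.npy",T)
p,d=vision.get_image("scene");cv2.imwrite("pics/scene2.png",p[:,:,::-1])
print(s["time_s"],s["eef_pos"],s["tool_rot"],s["force"],s["moment"],s["width"])
q=s["tool_rot"];print(R.from_quat([q[1],q[2],q[3],q[0]]).as_matrix())
E
```

```text
8.9 [584.98202424  56.80667142 119.10986951] [-8.53562992e-04  6.02428681e-01  7.98172047e-01 -5.82692291e-04] [-0.02556316 -0.07288629 -2.85084892] [-0.1034592  -0.09747736 -0.01421743] 0.08545370856246678
[[-2.74157912e-01  9.61682472e-01 -2.06464134e-03]
 [ 9.61684461e-01  2.74158690e-01  9.82442566e-05]
 [ 6.60519144e-04 -1.95859905e-03 -9.99997864e-01]]
```

View pics/wrist2.png

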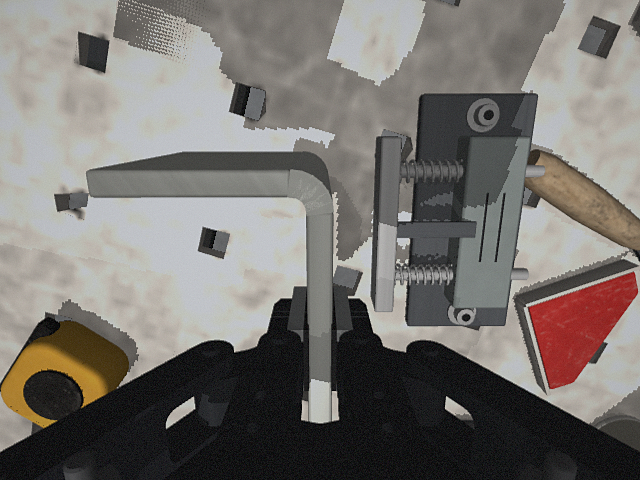

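View pics/scene2.png

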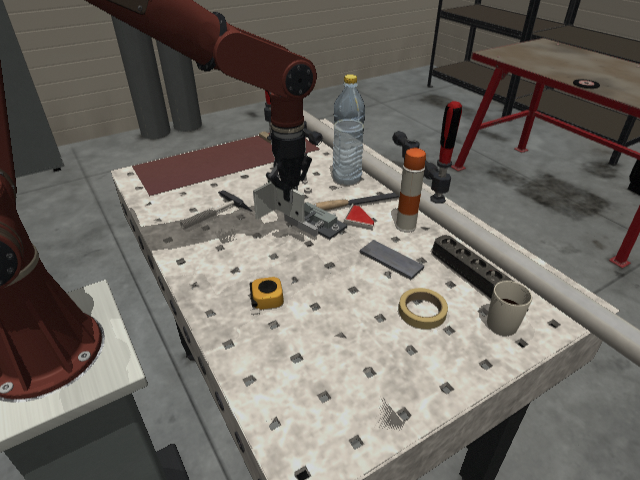

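```bash
cat > meas.py <<'E'
from h import *
def meas(w,T,K,topz,padbox,brbox,tool):
    # in tool frame: tx along tool x(=Y), ty along tool y (=X)
    Rt,t=tool
    z=np.nan_to_num(w[...,2])
    def tf(uv,h): 
        P=plane(uv,h,T,K);return (P-t)@Rt
    out={}
    k=np.zeros(z.shape,bool);b=padbox;k[b[0]:b[1],b[2]:b[3]]=(z[b[0]:b[1],b[2]:b[3]]>28)&(z[b[0]:b[1],b[2]:b[3]]<45)
    L=[(np.where(k[v])[0][0]-.5,v) for v in range(b[0],b[1]) if k[v].sum()>6]
    L=np.array(L);g=L[6:-6];P=tf(g,36);pp=np.polyfit(P[:,0],P[:,1],1)
    r=P[:,1]-np.polyval(pp,P[:,0]);P=P[np.abs(r)<1];pp=np.polyfit(P[:,0],P[:,1],1)
    ends=tf([[L[0,0],L[0,1]-.5],[L[-1,0],L[-1,1]+.5]],36)
    print("pad: slope deg",np.degrees(np.arctan(pp[0])),"ty at centre",np.polyval(pp,ends[:,0].mean()),"tx ends",ends[:,0],"centre",ends[:,0].mean(),"n",len(P))
    b=brbox;m=np.zeros(z.shape,bool);m[b[0]:b[1],b[2]:b[3]]=np.abs(z[b[0]:b[1],b[2]:b[3]]-topz)<8
    Rr=np.array([(np.where(m[v])[0][-1]+.5,v) for v in range(b[0],b[1]) if m[v].sum()>3])
    P=tf(Rr,topz);mx=P[:,0].max();g=(P[:,0]<mx-16);pp=np.polyfit(P[g,0],P[g,1],1)
    print("bracket: bend-side outer tx",mx,"-> centre",mx-50,"outer face ty",np.mean(P[g,1]),"slope deg",np.degrees(np.arctan(pp[0])),"n",g.sum())
E
python3 - <<'E'
from meas import *
s=env.observe();q=s["tool_rot"];Rt=R.from_quat([q[1],q[2],q[3],q[0]]).as_matrix()
T=np.load("T2.npy");w=np.load("wrist2w.npy");K=vision.camera_model("wrist")["camera_matrix"]
meas(w,T,K,s["eef_pos"][2]+34.1,(125,320,365,402),(150,270,250,345),(Rt,s["eef_pos"]))
E
```

```text
pad: slope deg -0.1847159167944641 ty at centre 34.111199969744696 tx ends [ 66.80087659 -42.57615543] centre 12.112360582932453 n 164
bracket: bend-side outer tx 61.21063523037408 -> centre 11.21063523037408 outer face ty 4.142147906536125 slope deg -0.4614606876355362 n 46
```

Request:
arm_command:
  commands: "0.03 0 0.4 0 0 0;0 0 0.6 0 0 0;0 0 0.6 0 0 0;0 0 0.4 0 0 0;0 0 0.2 0 0 0;0 0 0.1 0 0 0;0 0 0.05 0 0 0;0 0 0 0 0 0;0 0 0 0 0 0"

```text
time_s: 9.9
eef_pos: [586.4, 57.7, 50.7]
tool_rot: [0.001, 0.602, 0.799, 0.0]
force: [0.2, 0.3, -3.0]
width: 0.082
```

Request:
arm_command:
  commands: "0 0 0.03 0 0 0;0 0 0.03 0 0 0;0 0 0 0 0 0;0 0 0 0 0 0"

```text
time_s: 10.3
eef_pos: [585.6, 57.7, 48.0]
tool_rot: [-0.0, 0.602, 0.799, -0.0]
force: [-0.7, -1.1, -3.2]
width: 0.082
```

Request:
arm_command:
  commands: "0 0 0.03 0 0 0;0 0 0.03 0 0 0;0 0 0 0 0 0;0 0 0 0 0 0"

```text
time_s: 10.7
eef_pos: [585.5, 57.7, 46.1]
tool_rot: [-0.0, 0.602, 0.799, -0.0]
force: [0.2, 0.7, -2.2]
width: 0.083
```

```bash
python3 - <<'E'
from meas import *
s=env.observe();print(s["time_s"],s["eef_pos"],s["force"],s["moment"])
E
```

```text
10.7 [585.53256172  57.65365406  46.11637939] [ 0.16717442  0.67339494 -2.19452531] [-0.05311566 -0.08027486 -0.05487321]
```

Request:
arm_command:
  commands: "0 0 0.03 0 0 0;0 0 0 0 0 0;0 0 0 0 0 0"

```text
time_s: 11.0
eef_pos: [585.8, 57.7, 45.9]
tool_rot: [0.0, 0.602, 0.799, 0.0]
force: [-2.4, 0.8, 2.9]
width: 0.084
```

Request:
arm_command:
  commands: "0 0.3 0 0 0 0;0 0.3 0 0 0 0;0 0.2 0 0 0 0;0 0 0 0 0 0;0 0 0 0 0 0"

```text
time_s: 11.5
eef_pos: [610.3, 64.5, 45.9]
tool_rot: [0.001, 0.602, 0.799, 0.001]
force: [-0.1, 0.8, 2.5]
width: 0.083
```

```bash
python3 - <<'E'
from meas import *
s=env.observe();p,d=vision.get_image("wrist");cv2.imwrite("pics/wrist3.png",p[:,:,::-1])
T,K=T_wc("wrist",s);w=cloud(d.astype(float),T,K);np.save("wrist3w.npy",w);np.save("T3.npy",T)
print(s["time_s"],s["eef_pos"],s["tool_rot"],s["force"],s["moment"])
E
```

```text
11.5 [610.26598551  64.45051338  45.93593369] [0.00126161 0.60182719 0.79862453 0.00114334] [-0.12812889  0.7891114   2.50855667] [ 0.02122872 -0.00239135 -0.00377445]
```

View pics/wrist3.png

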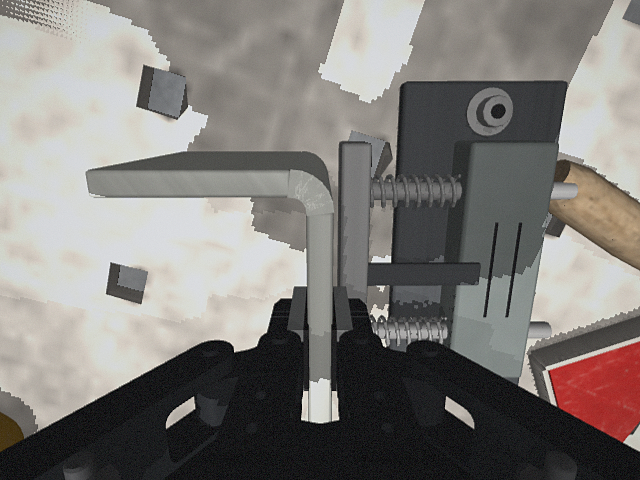

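```bash
python3 - <<'E'
from meas import *
s=env.observe();q=s["tool_rot"];Rt=R.from_quat([q[1],q[2],q[3],q[0]]).as_matrix()
T=np.load("T3.npy");w=np.load("wrist3w.npy");K=vision.camera_model("wrist")["camera_matrix"]
meas(w,T,K,s["eef_pos"][2]+34.1,(125,295,337,371),(150,270,250,335),(Rt,s["eef_pos"]))
E
```

```text
pad: slope deg -0.13306632189766013 ty at centre 8.671639834028149 tx ends [66.24600527  2.63479166] centre 34.44039846258012 n 138
bracket: bend-side outer tx 61.1031187158518 -> centre 11.1031187158518 outer face ty 4.5570388511622655 slope deg -0.2111695644762983 n 46
```

Request:
arm_command:
  commands: "0 0.1 0 0 0 0;0 0.1 0 0 0 0;0 0.1 0 0 0 0;0 0.05 0 0 0 0;0 0 0 0 0 0;0 0 0 0 0 0"

```text
time_s: 12.15
eef_pos: [615.9, 66.4, 45.9]
tool_rot: [-0.002, 0.601, 0.799, -0.003]
force: [-7.9, -0.7, 11.4]
width: 0.084
```

```bash
python3 - <<'E'
from meas import *
s=env.observe();print(s["time_s"],s["eef_pos"],s["tool_rot"],s["force"],s["moment"],(s["eef_pos"]-[610.3,64.5,45.9])@[.961,.277,0])
E
```

```text
12.15 [615.91997869  66.39038818  45.91091031] [-0.0024658   0.60145238  0.79889932 -0.00297119] [-7.89795334 -0.66904239 11.44109164] [-0.58538511  1.66842424  0.05013047] 5.924437049365731
```

```bash
python3 - <<'E'
from meas import *
p,d=vision.get_image("wrist");b=p[:,:,::-1]
cv2.imwrite("pics/wrist4.png",cv2.resize(b[120:360,270:590],(800,600),interpolation=cv2.INTER_CUBIC))
cv2.imwrite("pics/wrist4f.png",b)
s=env.observe();print(s["time_s"],s["eef_pos"],s["force"])
E
```

```text
12.2 [615.87889364  66.40594193  45.89539719] [-7.74346334 -2.0233174  12.49871302]
```

View pics/wrist4.png

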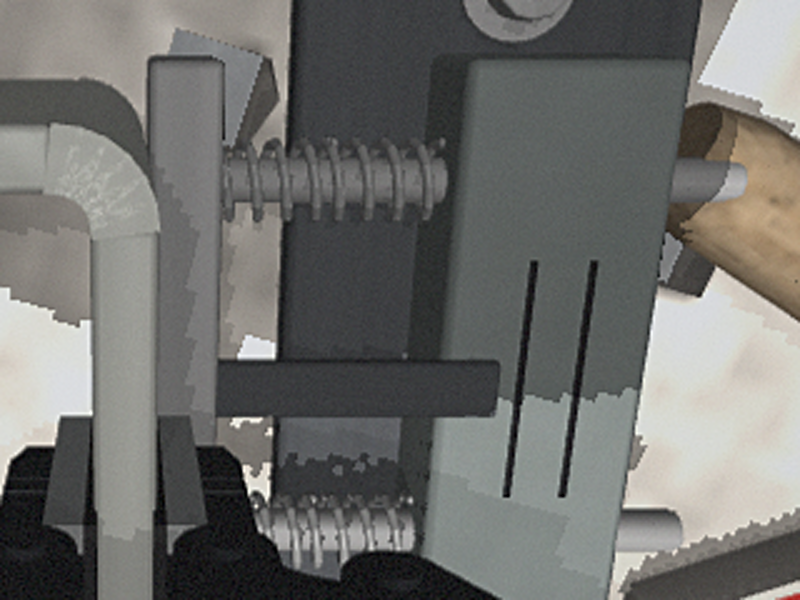

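Request:
arm_command:
  commands: "0 0 -0.025 0 0 0;0 0 0 0 0 0;0 0 0 0 0 0"

```text
time_s: 12.5
eef_pos: [616.0, 66.5, 45.9]
tool_rot: [-0.002, 0.601, 0.799, -0.003]
force: [-7.2, -2.0, 8.5]
width: 0.084
```

```bash
python3 - <<'E'
from meas import *
s=env.observe();print(s["time_s"],s["eef_pos"],s["tool_rot"],s["force"],s["moment"],(s["eef_pos"]-[610.3,64.5,45.9])@[.961,.277,0])
E
```

```text
12.5 [616.02213644  66.45580535  45.91908734] [-0.00220853  0.60149601  0.79886837 -0.00264777] [-7.17745998 -2.03051733  8.53926066] [-0.51821043  1.28610334  0.05108355] 6.040731202370268
```

Request:
arm_command:
  commands: "0 0 -0.035 0 0 0;0 0.1 0 0 0 0;0 0.05 0 0 0 0;0 0 0 0 0 0;0 0 0 0 0 0;0 0 0 0 0 0"

```text
time_s: 13.1
eef_pos: [619.6, 67.5, 45.9]
tool_rot: [-0.003, 0.601, 0.799, -0.003]
force: [-7.6, -2.6, 5.2]
width: 0.078
```

```bash
cat > look.py <<'E'
from meas import *
import sys
p,d=vision.get_image("wrist");b=p[:,:,::-1]
cv2.imwrite(f"pics/{sys.argv[1]}.png",cv2.resize(b[120:360,270:590],(800,600),interpolation=cv2.INTER_CUBIC))
np.savez(sys.argv[1]+".npz",p=p,d=d)
s=env.observe();print(s["time_s"],s["eef_pos"],s["tool_rot"],s["force"],s["moment"],(s["eef_pos"]-[610.3,64.5,45.9])@[.961,.277,0])
E
python3 look.py wrist5
```

```text
13.15 [619.58813686  67.50474966  45.92686699] [-0.00279435  0.60145281  0.7988966  -0.00330566] [-7.73160433 -2.33065322  5.41849803] [-0.65365632  1.39112671  0.07547613] 9.758215182902534
```

View pics/wrist5.png

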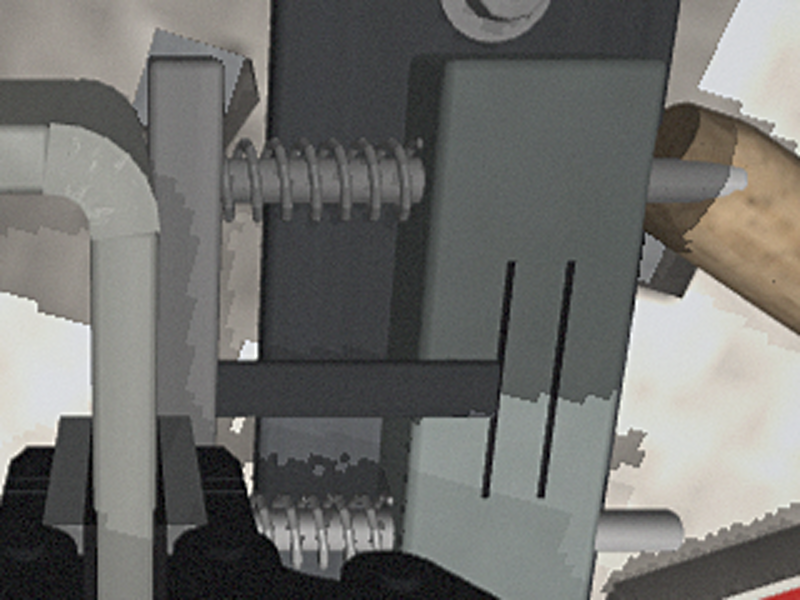

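```bash
python3 - <<'E'
from meas import *
q=env.observe()["tool_rot"];M=R.from_quat([q[1],q[2],q[3],q[0]]).as_matrix();print(M.round(4))
z=M[:,2];print("tool z comp along push dir deg",np.degrees(z@[.961,.277,0]),"along face",np.degrees(z@[-.277,.961,0]),"yaw",np.degrees(np.arctan2(M[1,1],M[0,1])))
E
```

```text
[[-2.765e-01  9.610e-01 -8.400e-03]
 [ 9.610e-01  2.765e-01 -1.900e-03]
 [ 5.000e-04 -8.600e-03 -1.000e+00]]
tool z comp along push dir deg -0.4952610758748889 along face 0.028228551933761673 yaw 16.051275259255796
```

Request:
arm_command:
  commands: "0 0.06 0 -0.08 0 0;0 0.06 0 -0.09 0 0;0 0.06 0 0 0 0;0 0 0 0 0 0;0 0 0 0 0 0;0 0 0 0 0 0"

```text
time_s: 13.75
eef_pos: [622.7, 68.4, 45.9]
tool_rot: [-0.001, 0.601, 0.799, -0.001]
force: [-11.2, -4.2, 10.4]
width: 0.084
```

```bash
python3 look.py wrist6; python3 - <<'E'
from meas import *
q=env.observe()["tool_rot"];M=R.from_quat([q[1],q[2],q[3],q[0]]).as_matrix()
z=M[:,2];print("tool z comp along push dir deg",np.degrees(z@[.961,.277,0]),"along face",np.degrees(z@[-.277,.961,0]),"yaw",np.degrees(np.arctan2(M[1,1],M[0,1])))
E
```

```text
13.8 [622.6437325   68.43396216  45.90460452] [-1.04316776e-03  6.01276693e-01  7.99039907e-01 -6.90714695e-04] [-11.35492147  -4.07092958   9.89785837] [-0.96051181  2.32438967  0.09064607] 12.952034450603092
tool z comp along push dir deg -0.13513481397864338 along face 0.047935462368920906 yaw 16.07721122557043
```

View pics/wrist6.png

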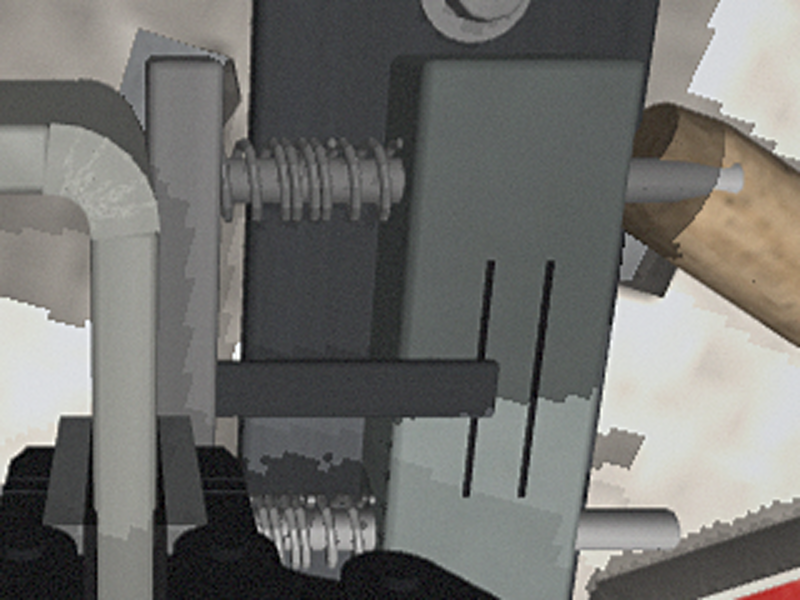

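Request:
arm_command:
  commands: "0 0 -0.03 0 0 0;0 0.03 0 -0.03 0 0;0 0.03 0 0 0 0;0 0 0 0 0 0;0 0 0 0 0 0;0 0 0 0 0 0;0 0 0 0 0 0"

```text
time_s: 14.5
eef_pos: [623.4, 68.7, 45.9]
tool_rot: [-0.001, 0.601, 0.799, -0.001]
force: [-10.9, -5.0, 7.9]
width: 0.082
```

```bash
python3 look.py wrist7; python3 - <<'E'
from meas import *
q=env.observe()["tool_rot"];M=R.from_quat([q[1],q[2],q[3],q[0]]).as_matrix()
z=M[:,2];print("tool z comp along push dir deg",np.degrees(z@[.961,.277,0]),"along face",np.degrees(z@[-.277,.961,0]),"yaw",np.degrees(np.arctan2(M[1,1],M[0,1])))
E
```

```text
14.55 [623.46375434  68.6830631   45.94946772] [-1.04148061e-03  6.01228877e-01  7.99075966e-01 -5.94313385e-04] [-12.21228513  -4.80417434   7.86421125] [-1.08940692  2.33168503  0.0310537 ] 13.809076399884859
tool z comp along push dir deg -0.12619367310430182 along face 0.05441609262176348 yaw 16.08407745411129
```

View pics/wrist7.png

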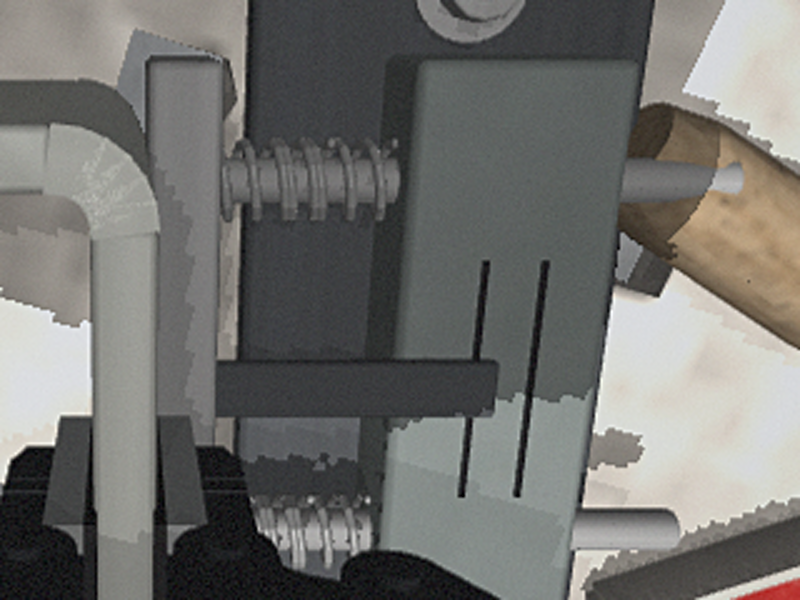

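Request:
arm_command:
  commands: "0 0 0 0 0 0;0 0 0 0 0 0;0 0 0 0 0 0;0 0 0 0 0 0;0 0 0 0 0 0;0 0 0 0 0 0;0 0 0 0 0 0;0 0 0 0 0 0;0 0 0 0 0 0;0 0 0 0 0 0"

```text
time_s: 15.55
eef_pos: [623.5, 68.7, 45.9]
tool_rot: [-0.001, 0.601, 0.799, -0.001]
force: [-11.9, -4.9, 7.9]
width: 0.081
```

Request:
arm_command:
  commands: "0 0 0 0 0 0;0 0 0 0 0 0;0 0 0 0 0 0;0 0 0 0 0 0;0 0 0 0 0 0;0 0 0 0 0 0;0 0 0 0 0 0;0 0 0 0 0 0;0 0 0 0 0 0;0 0 0 0 0 0"

```text
time_s: 16.55
eef_pos: [623.5, 68.7, 45.9]
tool_rot: [-0.001, 0.601, 0.799, -0.001]
force: [-12.4, -5.2, 7.6]
width: 0.083
```

Request:
arm_command:
  commands: "0 0 0 0 0 0;0 0 0 0 0 0;0 0 0 0 0 0;0 0 0 0 0 0;0 0 0 0 0 0;0 0 0 0 0 0;0 0 0 0 0 0;0 0 0 0 0 0;0 0 0 0 0 0;0 0 0 0 0 0"

```text
time_s: 17.55
eef_pos: [623.5, 68.6, 45.9]
tool_rot: [-0.001, 0.601, 0.799, -0.001]
force: [-12.5, -4.9, 7.6]
width: 0.075
```

```bash
python3 look.py wrist8; python3 - <<'E'
from meas import *
s=env.observe();q=s["tool_rot"];Rt=R.from_quat([q[1],q[2],q[3],q[0]]).as_matrix()
T,K=T_wc("wrist",s);w=cloud(np.load("wrist8.npz")["d"].astype(float),T,K)
meas(w,T,K,80,(125,290,336,358),(150,270,250,333),(Rt,s["eef_pos"]))
p,d=vision.get_image("scene");cv2.imwrite("pics/scene8.png",p[:,:,::-1])
E
```

```text
17.6 [623.42335967  68.65833742  45.89907901] [-1.07892490e-03  6.01223473e-01  7.99079949e-01 -6.37722005e-04] [-11.80241275  -5.23366611   7.20629013] [-1.13529954  2.33633908  0.08105561] 13.763408111025798
pad: slope deg -0.6118950231013534 ty at centre 7.2048293318771215 tx ends [65.81820292  4.93951405] centre 35.3788584815472 n 135
bracket: bend-side outer tx 61.03305706527526 -> centre 11.033057065275258 outer face ty 4.526528837727833 slope deg -0.4916151765502733 n 46
```

View pics/wrist8.png

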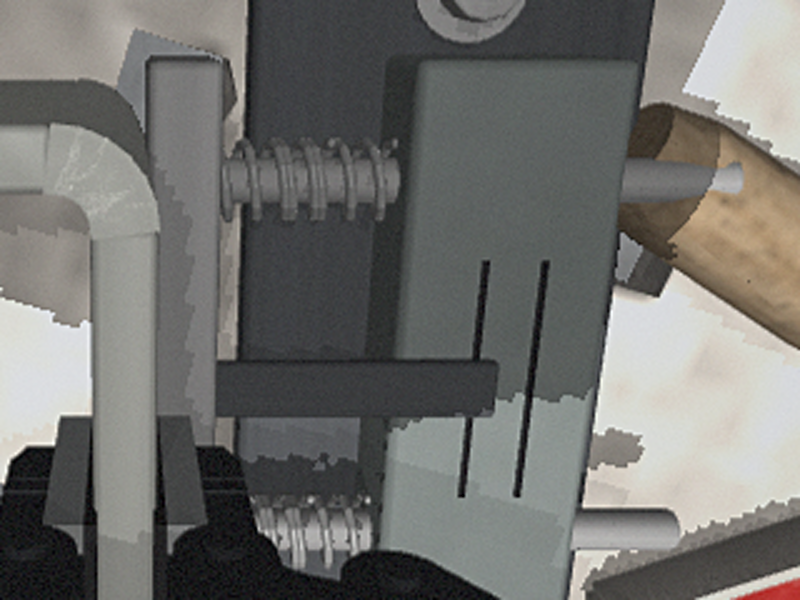

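View pics/scene8.png

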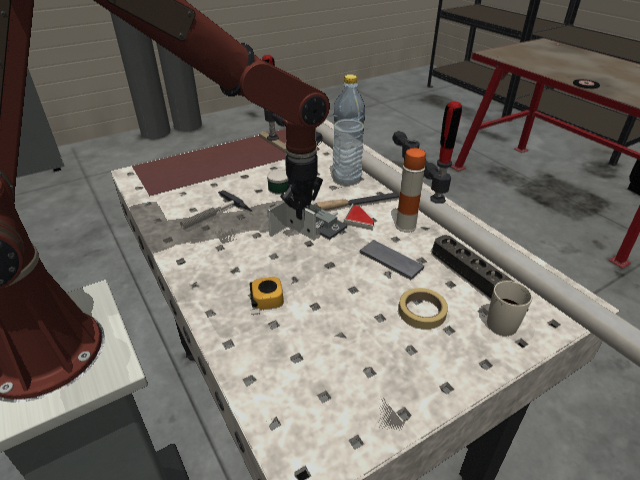

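```bash
python3 -c "
from workcell import env,finish_job
print(finish_job());s=env.observe();print(s['time_s'],s['eef_pos'],s['force'])"
```

```text
the job is handed in; nothing more can be done
None
the job is handed in; nothing more can be done
```

I gripped the bracket across its long leg and turned it about 88°. I stood it on the table square to the pad and pushed in. The job was handed in at about 17.7 s with the arm still gripping and pushing.

**Last checks**
- **Pointer:** the tip stood at about 10 mm of travel, 4.2 mm past the near line, well clear of the end of travel. The push held steady for more than 3 s before hand-in.
- **Force:** the horizontal push was about 13 N, against about 9 N from the spring at that travel. I put the difference down to the foot rubbing on the table. The downward load was about 10 N.
- **Position:** the bracket was centred on the pad to within about 0.3 mm. Its yaw agreed to about 0.1°, and the tool tilt was about 0.13° after I corrected an initial 0.5° lean.
- **Surroundings:** in the last scene picture the other items look to be where they were. I did not measure their positions.

**One disagreement:** the last wrist-camera measurement showed an apparent 2.7 mm gap between the bracket and the pad. I discounted it because the bracket's top edge hides most of the pad's front edge in that view. The pad had also followed the bracket's motion, so they were in contact.

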